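# Find the full tube box by feel and load it into the analyser

## Robot

A 6-joint arm with a two-finger parallel gripper is mounted at the origin on the work surface. World frame = base frame: x ahead of the robot, y to its left, z up, the work surface at z = 0. Lengths are in mm, angles in rad, forces in N, time in s.
With the tool pointing down it reaches from about 275 to 750 mm from the base axis. Payload 10.2 kg.
Tool frame: the origin (TCP) lies midway between the tips of the shut fingers; the grasp point (between the pads) lies 19 mm behind it; z points along the fingers, y is the direction in which the jaws open and shut (so a half turn about z gives the same grasp; the last joint's range is limited). The gripper opens to 85 mm and grips with 20 to 120 N. Pads are 22 mm wide; open, the fingers measure 114 mm over their backs; the gripper's body (76 mm by 85 mm) begins 54 mm behind the grasp point. The pads swing forward as they close: fully open they stand 13 mm farther back than shut.
Start: joints at [1.033, 0.313, 1.498, -0, 1.331, -0.223], TCP at [162.567, 499.203, 231.294] pointing down, gripper open.
Joint ranges: [-2.94, 2.94], [-0.97, 2.17], [0.19, 2.56], [-1.23, 4.37], [0.02, 3.11], [-2.88, 2.88]. Speed limits (rad/s): [2.39, 2.39, 3.01, 3.14, 3.14, 3.14].

## Interface

Orientations are given as a unit quaternion [w, x, y, z].
In Python, from rig import sense, optics, ctrl gives the robot as it stands.
- The arm moves only by the tool play_rows, never from a script. Its argument "plan" is a list of rows, each a list of 7 numbers: the shift along the world's x, y, z in mm, then the turn, a rotation vector about the world's x, y, z in rad, then the opening, from -1 (shut) to 1 (fully open), so that 0 is half open. A call has 1 to 5 rows; each row shifts and turns the pose as measured when the row begins; what a row does not reach is not made up. A row lasts 1/12 s, in which the tool goes at most 41.7 mm and 7.16 degrees, less where a joint would pass 70% of its speed; a pose out of reach is approached as far as the arm can. A call is refused whole if a number of a shift passes 41.7 or a number of a turn 0.125, either way. A call with a gripper value outside its range is refused whole. The fingers move at their own pace and stop on an object; "grip_force" is the grip in N (left out, the last holds). Time passes only in rows, so rows that do not move let the fingers close. It gives the time, the measured TCP pose, the force and the opening at its end, in the units of the state.
- sense(): the state, without advancing time (a new reading comes with each control period).
- optics.capture(name): name is "scene" or "top"; returns a dict with "img" (480x640x3 uint8, blue, green, red), "fx", "fy", "cx", "cy" (pixels), "dist" ([k1, k2, p1, p2, k3] as OpenCV has them; the pictures are not rectified), "world_to_cam" (4x4, takes a point from world to camera coordinates). Camera axes: x right, y up, looking along -z (the intrinsics and any distortion apply to the point x, -y, -z); pixel columns grow to the right and rows downward; lengths in mm; the calibration is good to about 2 mm. A picture is of the moment at which its call begins. There is no depth.
- ctrl.finish_job(): hands the job in, once; it reports no verdict.
The state is a dict: "time_s": time; "joints": joint angles; "dq": joint speeds; "tau": joint torques, N m; "eef_pos": TCP position; "ee_rot": TCP orientation; "force": force on the tool from outside, world axes, zero at the start; "wrist_torque": the same for the moment, N m; "grip_width": opening from 0.0 (shut) to 1.0 (fully open).
Only numpy, scipy, OpenCV 4.12 (cv2) and the standard library are available. Lean on these libraries where they do the work, as an engineer would, in place of code of your own. Each camera call takes 0.05 s, during which the arm holds its last target. There are 200 camera calls.

## Task

Three identical closed tube boxes stand in the return tray: one is still full of tubes, the other two hold only bare racks. Feel which is the full one by raising the front end of a box slightly by its handle, with the far end still resting in the tray, and holding it a moment, then set the full box gently down in the analyser's loading dock, flat on the pocket's floor, and leave the two light ones standing in the tray. Keep the boxes close to level, never press or bump them hard into tray or dock, and leave the rack, bottle and mouse where they are.

Things in the scene. Friction and masses are not known exactly. Their poses are not given: they have to be found in the camera images.
- tray: Blue-grey return tray fixed to the bench, 270 mm (x) x 370 (y) x 22 high, floor and walls 4 mm thick. Origin: centre of its underside. The boxes stand in it side by side, about 105 mm apart, along its x. Held raised by the handle, a light box pulls down with about 1.5 to 2.5 N, the full one with 3.5 to 5.5 N. A grip of about 25 N carries either; over 50 N closing pads push it down hard.
- box_a: One of three identical closed tube boxes: aluminium, teal lid fixed on, 180 mm long (x), 56 wide (y), 85 high with lid. Origin: centre of underside; z up; -x is the front end, towards the robot, with the handle. Hidden inside and centred is a rack: in one box full (0.65 to 0.78 kg in all), in two bare (0.25 to 0.28 kg); which differs each time. Can be pinched across its sides at mid length.
- handle_a (a point): Middle of the grip of box_a's drop handle: black sleeve 10 mm thick, 38 long along the box's y, on two wire legs 43 mm apart. Hinged on the lid, 80 mm from the box's middle towards -x and 89 above its underside; grip 38 mm from the hinge. Starts within 0.2 rad of upright, stays where left (slight friction). Lifting it tips the box about its far bottom edge.
- bail_a (a joint): Lean of the drop handle of box_a (rad): 0 square to the lid, positive leaning outwards over the front end (-x), negative over the lid; -0.3 to 1.5.
- box_b: One of three identical closed tube boxes: aluminium, teal lid fixed on, 180 mm long (x), 56 wide (y), 85 high with lid. Origin: centre of underside; z up; -x is the front end, towards the robot, with the handle. Hidden inside and centred is a rack: in one box full (0.65 to 0.78 kg in all), in two bare (0.25 to 0.28 kg); which differs each time. Can be pinched across its sides at mid length.
- handle_b (a point): Middle of the grip of box_b's drop handle: black sleeve 10 mm thick, 38 long along the box's y, on two wire legs 43 mm apart. Hinged on the lid, 80 mm from the box's middle towards -x and 89 above its underside; grip 38 mm from the hinge. Starts within 0.2 rad of upright, stays where left (slight friction). Lifting it tips the box about its far bottom edge.
- bail_b (a joint): Lean of the drop handle of box_b (rad): 0 square to the lid, positive leaning outwards over the front end (-x), negative over the lid; -0.3 to 1.5.
- box_c: One of three identical closed tube boxes: aluminium, teal lid fixed on, 180 mm long (x), 56 wide (y), 85 high with lid. Origin: centre of underside; z up; -x is the front end, towards the robot, with the handle. Hidden inside and centred is a rack: in one box full (0.65 to 0.78 kg in all), in two bare (0.25 to 0.28 kg); which differs each time. Can be pinched across its sides at mid length.
- handle_c (a point): Middle of the grip of box_c's drop handle: black sleeve 10 mm thick, 38 long along the box's y, on two wire legs 43 mm apart. Hinged on the lid, 80 mm from the box's middle towards -x and 89 above its underside; grip 38 mm from the hinge. Starts within 0.2 rad of upright, stays where left (slight friction). Lifting it tips the box about its far bottom edge.
- bail_c (a joint): Lean of the drop handle of box_c (rad): 0 square to the lid, positive leaning outwards over the front end (-x), negative over the lid; -0.3 to 1.5.
- dock: White loading dock of the analyser, fixed to the bench: an open-topped pocket for one box, 192 mm long (x), 68 wide (y) inside; side and far walls 42 mm, near wall 30 mm high above the bench, 10 thick. A low head (32 mm high, green lamp) joins its far +x end. Origin: under the pocket's centre, at bench level. A box may face either way in it.
- dock_floor (a point): Centre of the black floor of the dock's pocket, 12 mm above the bench; x along the pocket.
- tube_rack: Bystander: loose cream rack of yellow-capped tubes, 75 x 150 x 85 mm, origin at the centre of its underside.
- wash_bottle: Bystander: loose white bottle with red cap, 64 mm in diameter, 160 mm tall, origin at the centre of its underside.
- mouse: Bystander: loose black computer mouse, 105 x 60 x 30 mm, origin at the centre of its underside.

How it is judged (in metres and radians):
On the way:
1. the front end of some box is held raised by its handle (box tilted 0.03 to 0.25 rad) while its far end still rests in the tray (((angle between box_a's own z axis and vertical between 0.03 and 0.25 rad and contact force between box_a and tray above 0.3 N and contact force between the fingers and box_a above 0.5 N) or (angle between box_b's own z axis and vertical between 0.03 and 0.25 rad and contact force between box_b and tray above 0.3 N and contact force between the fingers and box_b above 0.5 N) or (angle between box_c's own z axis and vertical between 0.03 and 0.25 rad and contact force between box_c and tray above 0.3 N and contact force between the fingers and box_c above 0.5 N))), for 0.3 s.
At the end, for the whole second after the job is handed in: The full box rests in the dock's pocket, flat on its floor (within 4 mm of it, 12 mm of the pocket's centre, tilt under 0.04 rad, in line within 0.09 rad), its weight (over 4.6 N) on the dock; the two light boxes stand upright on the tray's floor (weight under 4.6 N), all at rest and released (((horizontal distance between box_a and dock_floor below 0.012 m and z of box_a in the frame of dock_floor below 0.004 m and angle between each of box_a, box_b, box_c's own z axis and vertical below 0.04 rad and angle between the x axis of box_a and the x axis of dock, either way round below 0.09 rad and contact force between box_a and dock above 4.6 N and linear speed of each of box_a, box_b, box_c below 0.01 m/s and contact force between box_b and tray between 0.8 and 4.6 N and z of each of box_b, box_c in the frame of tray below 0.012 m and contact force between box_c and tray between 0.8 and 4.6 N) or (horizontal distance between box_b and dock_floor below 0.012 m and z of box_b in the frame of dock_floor below 0.004 m and angle between each of box_b, box_a, box_c's own z axis and vertical below 0.04 rad and angle between the x axis of box_b and the x axis of dock, either way round below 0.09 rad and contact force between box_b and dock above 4.6 N and linear speed of each of box_b, box_a, box_c below 0.01 m/s and contact force between box_a and tray between 0.8 and 4.6 N and z of each of box_a, box_c in the frame of tray below 0.012 m and contact force between box_c and tray between 0.8 and 4.6 N) or (horizontal distance between box_c and dock_floor below 0.012 m and z of box_c in the frame of dock_floor below 0.004 m and angle between each of box_c, box_a, box_b's own z axis and vertical below 0.04 rad and angle between the x axis of box_c and the x axis of dock, either way round below 0.09 rad and contact force between box_c and dock above 4.6 N and linear speed of each of box_c, box_a, box_b below 0.01 m/s and contact force between box_a and tray between 0.8 and 4.6 N and z of each of box_a, box_b in the frame of tray below 0.012 m and contact force between box_b and tray between 0.8 and 4.6 N))); the robot touches nothing.
It fails at once if a box tilted by more than 0.3 rad (angle between any of box_a, box_b, box_c's own z axis and vertical above 0.3 rad).
It fails at once if a box pressed or bumped against the tray with more than 60 N (contact force between any of box_a, box_b, box_c and tray above 60 N).
It fails at once if a box pressed or bumped against the dock with more than 30 N (contact force between any of box_a, box_b, box_c and dock above 30 N).
It fails at once if rack, bottle or mouse moved by more than 30 mm (distance of any of tube_rack, wash_bottle, mouse from where it was at the start of the episode above 0.03 m).
It also fails if it takes over 72 s, if anything falls off the work surface, if the arm or the gripper's body presses on something with over 40 N, if the wrist force passes 120 N, or if a joint passes its speed limit or range.

## Working session

There is one attempt and no reset: what is moved stays moved. The work goes in short steps, Python scripts to look and compute and a tool call to move; the robot and the scene stay as the last step left them, time stands still between calls to the robot, and variables do not carry over. Pictures are saved under pics/ and viewed, about 8 in all and at most 12, crops included, and the job is handed in when it is done.

Besides the shell and the picture viewer there is one more tool, called after "Call:" by a JSON object that holds its "api" and its "payload". play_rows: Moves the arm, as the interface text tells. Its arguments: {"type":"object","properties":{"plan":{"type":"array"},"grip_force":{"type":"number"}},"required":["plan"]}

```bash
mkdir -p pics; ls; cat > h.py <<'E'
import numpy as np, cv2
from rig import sense, optics, ctrl
def cam(n):
    c=optics.capture(n); c['K']=np.array([[c['fx'],0,c['cx']],[0,c['fy'],c['cy']],[0,0,1]],float); c['M']=np.array(c['world_to_cam'],float); c['D']=np.array(c['dist'],float); return c
def ray(c,uv):
    p=cv2.undistortPoints(np.array(uv,float).reshape(-1,1,2),c['K'],c['D']).reshape(-1,2)
    d=np.c_[p[:,0],-p[:,1],-np.ones(len(p))]; R=c['M'][:3,:3]; return -R.T@c['M'][:3,3], d@R
def plane(c,uv,z):
    o,d=ray(c,uv); return o+d*((z-o[2])/d[:,2])[:,None]
def proj(c,P):
    P=np.array(P,float).reshape(-1,3)@c['M'][:3,:3].T+c['M'][:3,3]
    P=P*[1,-1,-1]; return cv2.projectPoints(P.reshape(-1,1,3),np.zeros(3),np.zeros(3),c['K'],c['D'])[0].reshape(-1,2)
def tri(c1,a,c2,b):
    o1,d1=ray(c1,a);o2,d2=ray(c2,b);d1=d1[0]/np.linalg.norm(d1);d2=d2[0]/np.linalg.norm(d2)
    s=np.linalg.lstsq(np.c_[d1,-d2],o2-o1,rcond=None)[0];p,q=o1+s[0]*d1,o2+s[1]*d2
    return (p+q)/2,np.linalg.norm(p-q)
E
python3 - <<'E'
from h import *
for n in('top','scene'):
    c=cam(n); cv2.imwrite(f'pics/{n}0.png',c['img']); print(n,ray(c,[[320,240]]),c['K'][0,0],c['D'])
s=sense();print(s)
E
```

```text
pics
top (array([ 306.38249452,    3.1623981 , 1601.35450573]), array([[ 0.1101102 , -0.01521273, -0.9938118 ]])) 596.9891517391646 [-0.20662957  0.          0.          0.          0.        ]
scene (array([ 988.50141341, -644.18910581, 1283.36314135]), array([[-0.32884314,  0.46723978, -0.82084409]])) 464.4796949837994 [-0.02763083  0.          0.          0.          0.        ]
{'time_s': 0.1, 'joints': array([ 1.03259848e+00,  3.13394977e-01,  1.49835723e+00, -2.09389759e-05,
        1.33102488e+00, -2.23380447e-01]), 'dq': array([ 7.17035960e-04,  2.56138971e-04, -2.97328583e-03, -5.29081880e-04,
       -9.68259244e-04, -7.18963695e-06]), 'tau': array([ 2.82132984e-03, -4.12898040e+01, -2.60141873e+01, -1.90088249e-04,
        3.01519911e-03,  4.49265610e-05]), 'eef_pos': array([162.44548138, 498.98803066, 230.79329429]), 'ee_rot': array([-2.10659216e-04,  1.56756985e-01,  9.87637027e-01, -5.53576672e-04]), 'force': array([ 0.11398455, -0.35238492, -0.9461901 ]), 'wrist_torque': array([ 0.03326978, -0.06344819,  0.0134003 ]), 'grip_width': 0.9977090633347703}
```

View pics/top0.png

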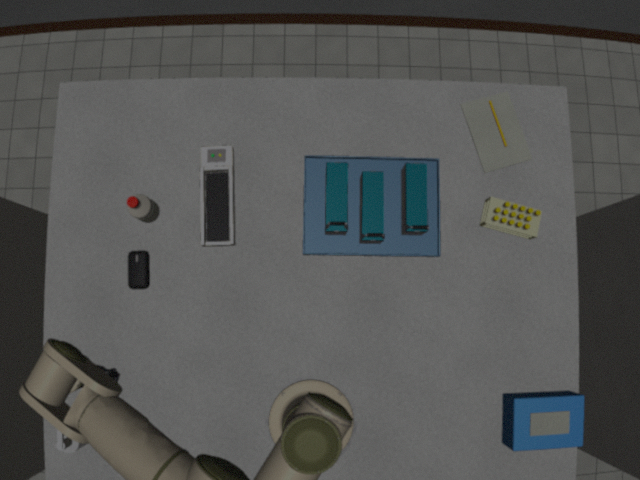

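View pics/scene0.png

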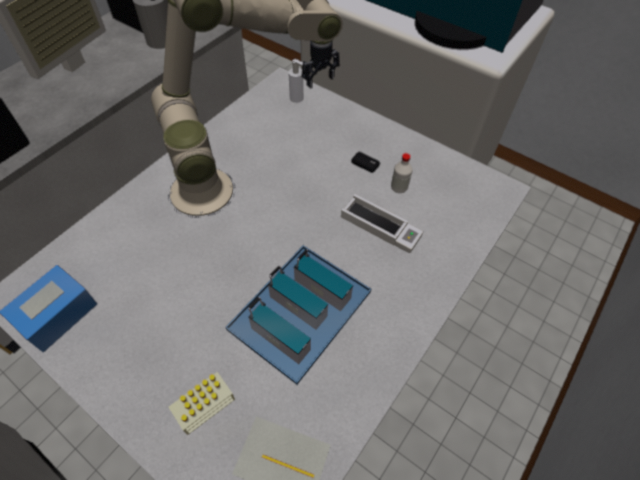

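Top view: the dock pocket is at about (217,206). The tray spans (304-440, 155-256) with lids at (337,193), (372,203) and (415,193), and their dark handles are at the lower ends (rows 225-240). The scene view shows the handles standing at the robot-side ends of the lids.

```bash
cat > meas.py <<'E'
from h import *
def rects(c,m,z,amin=200):
    out=[]
    for k in cv2.findContours(m,cv2.RETR_EXTERNAL,cv2.CHAIN_APPROX_NONE)[0]:
        if cv2.contourArea(k)<amin: continue
        P=plane(c,k.reshape(-1,2),z)[:,:2].astype(np.float32)
        r=cv2.minAreaRect(P);(cx,cy),(w,h),a=r
        if w<h: w,h,a=h,w,a+90
        a=(a+90)%180-90
        out.append((np.round([cx,cy,w,h,a],1),k.reshape(-1,2).mean(0).round()))
    return out
def teal(c):
    h=cv2.cvtColor(c['img'],cv2.COLOR_BGR2HSV); return cv2.inRange(h,(82,140,60),(97,255,255))
E
python3 - <<'E'
from meas import *
for n in('top','scene'):
    c=cam(n);h=cv2.cvtColor(c['img'],cv2.COLOR_BGR2HSV)
    print(n,'lids');[print(r) for r in rects(c,teal(c),85)]
    print('tray');[print(r) for r in rects(c,cv2.morphologyEx(cv2.inRange(h,(98,60,40),(115,200,255)),cv2.MORPH_CLOSE,np.ones((25,25))),22,1500)]
    w=cv2.inRange(h,(0,0,0),(180,90,70))
    x0,x1,y0,y1=(195,240,140,250) if n=='top' else (335,425,190,250)
    k=np.zeros_like(w);k[y0:y1,x0:x1]=w[y0:y1,x0:x1]
    print('dockfloor');[print(r) for r in rects(c,k,12,150)]
    if n=='top': a=cv2.resize(c['img'][150:262,300:445],None,fx=5,fy=5,interpolation=3)
    else: a=cv2.resize(c['img'][235:345,235:375],None,fx=5,fy=5,interpolation=3)
    cv2.imwrite(f'pics/{n}1.png',a)
    if n=='top': print(h[205,[203,206,210,217,228,232]],h[[165,175,225,240,243],217])
E
```

```text
top lids
(array([ 5.745e+02, -1.553e+02,  1.629e+02,  5.460e+01, -5.000e-01]), array([372., 202.]))
(array([ 596.8, -269.3,  164.4,   53.1,   -1.1]), array([416., 194.]))
(array([ 5.999e+02, -6.200e+01,  1.580e+02,  5.450e+01, -1.000e-01]), array([336., 192.]))
tray
(array([ -11.2, -636.6,  241.6,  160.5,   89.6]), array([544., 420.]))
(array([ 576.8, -159.7,  367.5,  268.6,   89.5]), array([371., 206.]))
dockfloor
(array([575.7, 261.1, 194.7,  66.2,   1.8]), array([216., 205.]))
[[  0   5 108]
 [ 60   7  38]
 [ 40  22  35]
 [150  17  30]
 [  0   0  53]
 [  0   0  95]] [[120   2 113]
 [120   7  35]
 [ 45  14  37]
 [ 20  17  44]
 [120   6 119]]
scene lids
(array([ 592.1, -269.3,  178.2,   55. ,   -0.6]), array([279., 327.]))
(array([ 5.681e+02, -1.546e+02,  1.780e+02,  5.590e+01, -2.000e-01]), array([298., 294.]))
(array([ 5.913e+02, -6.130e+01,  1.793e+02,  5.570e+01, -5.000e-01]), array([324., 276.]))
tray
(array([-4.160e+01, -6.286e+02,  2.475e+02,  2.335e+02, -4.000e-01]), array([ 43., 308.]))
(array([ 580.3, -162.9,  370.3,  275. ,   89.5]), array([299., 312.]))
dockfloor
(array([570.5, 269.4, 182.2,  46.2,   1.8]), array([374., 218.]))
```

View pics/top1.png

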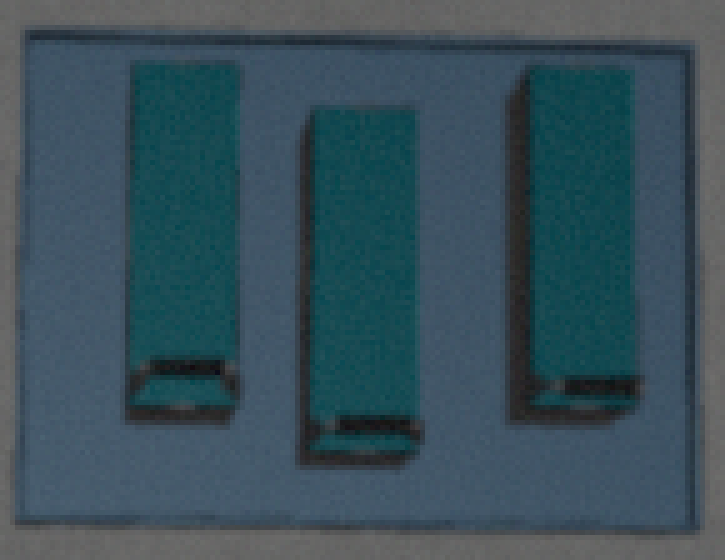

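View pics/scene1.png

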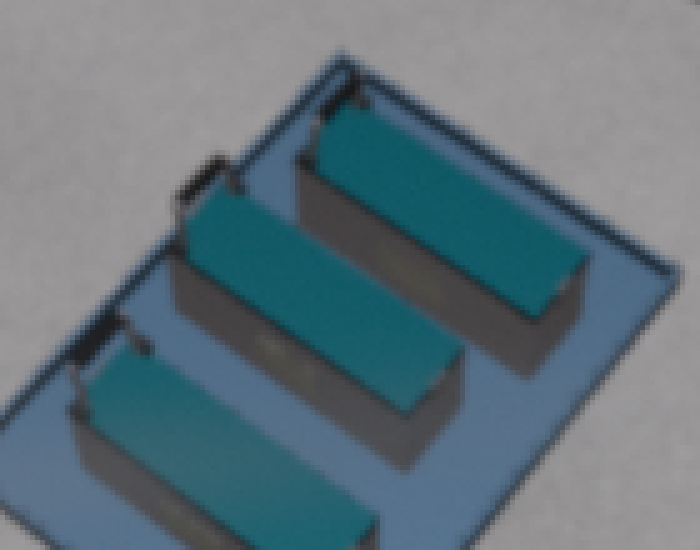

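Top crop: handle sleeve centres are at full-image pixels (337.8,223.6), (374.8,235) and (420,227.2). Scene crop: (302.6,255), (276,271) and (254.2,303.2).

```bash
python3 - <<'E'
from meas import *
t=cam('top');s=cam('scene')
for n,a,b in [('A',(337.8,223.6),(302.6,255)),('B',(374.8,235),(276,271)),('C',(420,227.2),(254.2,303.2))]:
    print(n,tri(t,[a],s,[b]),plane(t,[a],131),plane(s,[b],131))
for c in(t,s):
    for r in rects(c,teal(c),89): print(r)
# dock outer (white) in top: bright pixels
for c,(x0,x1,y0,y1) in((t,(190,245,140,252)),(s,(332,428,188,252))):
    g=c['img'].max(2); print(c is t, np.median(g[y0:y1,x0:x1]))
    w=cv2.inRange(c['img'],(125,)*3,(255,)*3); k=np.zeros_like(w);k[y0:y1,x0:x1]=w[y0:y1,x0:x1]
    k=cv2.morphologyEx(k,cv2.MORPH_CLOSE,np.ones((9,9)))
    for r in rects(c,k,42): print(r)
print(t['img'].max(2)[200,192:242],t['img'].max(2)[140:255,217])
E
```

```text
A (array([513.52495053, -61.71090778, 124.90148745]), np.float64(5.62011525565801)) [[510.66446913 -63.40433712 131.        ]] [[517.92641168 -62.71606462 131.        ]]
B (array([ 485.88926502, -153.47102992,  126.68059768]), np.float64(7.3650670111368965)) [[ 482.80740336 -155.64827528  131.        ]] [[ 490.30835831 -152.65817088  131.        ]]
C (array([ 505.22333726, -269.06970404,  126.87790193]), np.float64(3.8276060546162176)) [[ 503.38193226 -269.72191528  131.        ]] [[ 508.27751782 -269.03827657  131.        ]]
(array([ 5.728e+02, -1.548e+02,  1.606e+02,  5.440e+01, -5.000e-01]), array([373., 202.]))
(array([ 596.4, -268.6,  164.8,   53. ,   -1. ]), array([416., 194.]))
(array([ 5.979e+02, -6.170e+01,  1.602e+02,  5.450e+01, -1.000e-01]), array([336., 193.]))
(array([ 593.7, -270.2,  178.1,   54. ,   -0.9]), array([279., 327.]))
(array([ 5.695e+02, -1.563e+02,  1.774e+02,  5.580e+01, -2.000e-01]), array([298., 294.]))
(array([ 5.927e+02, -6.330e+01,  1.787e+02,  5.550e+01, -5.000e-01]), array([324., 276.]))
True 100.0
False 152.0
(array([603.7, 261.3, 343.4, 267.4,  37.1]), array([380., 220.]))
[104 104 105 102 102 103 100 107 112 123 118  98  64  56  44  38  38  35
  34  33  34  34  36  31  37  34  40  34  30  35  33  37  34  33  33  36
  55  90 116 119  91  58  72  94 103 108 102 101 102 100] [ 99 104 104 103 103 106 117 118 112  92  82  83  81  84  86  87  81  84
  81  81  82  90 104 116 118 110 111 121 119  92  59  51  50  44  41  32
  27  30  36  36  36  32  34  36  27  33  36  39  37  33  32  36  33  36
  38  30  29  35  39  40  34  34  31  32  37  35  37  36  31  34  34  36
  34  35  37  32  39  37  37  37  36  36  37  35  32  40  39  32  40  34
  38  37  36  38  36  37  37  33  36  32  48  80 115 120 107  78  82  98
 101 105 100 102  99 102  97]
```

Call:
{"api": "play_rows", "payload": {"plan": [[18, -36, -1, 0, 0, -0.07, 1], [18, -36, -1, 0, 0, -0.07, 1], [18, -36, -1, 0, 0, -0.07, 1], [18, -36, -1, 0, 0, -0.07, 1], [18, -36, -1, 0, 0, -0.07, 1]], "grip_force": 25}}

```text
time_s: 0.72
eef_pos: [251.2, 316.7, 224.5]
ee_rot: [-0.0, 0.328, 0.945, 0.0]
force: [1.7, 0.4, 1.1]
grip_width: 1.001
```

Call:
{"api": "play_rows", "payload": {"plan": [[18, -36, -1, 0, 0, -0.07, 1], [18, -36, -1, 0, 0, -0.07, 1], [18, -36, -1, 0, 0, -0.07, 1], [18, -36, -1, 0, 0, -0.07, 1], [18, -36, -1, 0, 0, -0.07, 1]]}}

```text
time_s: 1.13
eef_pos: [341.8, 128.8, 220.1]
ee_rot: [0.001, 0.494, 0.87, 0.001]
force: [2.1, 0.6, 0.7]
grip_width: 0.999
```

Call:
{"api": "play_rows", "payload": {"plan": [[18, -36, -1, 0, 0, -0.07, 1], [18, -36, -1, 0, 0, -0.07, 1], [18, -36, -1, 0, 0, -0.07, 1], [18, -36, -1, 0, 0, -0.07, 1], [18, -36, -1, 0, 0, -0.07, 1]]}}

```text
time_s: 1.55
eef_pos: [432.3, -59.1, 216.0]
ee_rot: [0.003, 0.646, 0.764, 0.002]
force: [0.9, 0.9, 0.2]
grip_width: 0.998
```

Call:
{"api": "play_rows", "payload": {"plan": [[18, -32, -5, 0, 0, -0.06, 1], [18, -32, -5, 0, 0, -0.06, 1], [18, -31, -5, 0, 0, -0.055, 1], [0, 0, -10, 0, 0, 0, 1], [0, 0, 0, 0, 0, 0, 1]]}}

```text
time_s: 1.97
eef_pos: [489.6, -167.0, 188.8]
ee_rot: [0.004, 0.717, 0.697, 0.002]
force: [0.2, 0.9, -0.5]
grip_width: 1.001
```

```bash
python3 - <<'E'
from meas import *
s=sense();print(s['eef_pos'],s['ee_rot'],s['force'])
t=cam('scene');p=proj(t,[[486,-155,131],s['eef_pos']]);print(p)
cv2.imwrite('pics/s2.png',cv2.resize(t['img'][200:340,210:370],None,fx=5,fy=5,interpolation=3)[:600])
E
```

```text
[ 489.63868847 -166.97457736  188.81883155] [0.00400724 0.71734946 0.69670038 0.00150756] [ 0.17498529  0.90831639 -0.51242638]
[[274.33263299 270.78283037]
 [271.23034086 263.65079235]]
```

View pics/s2.png

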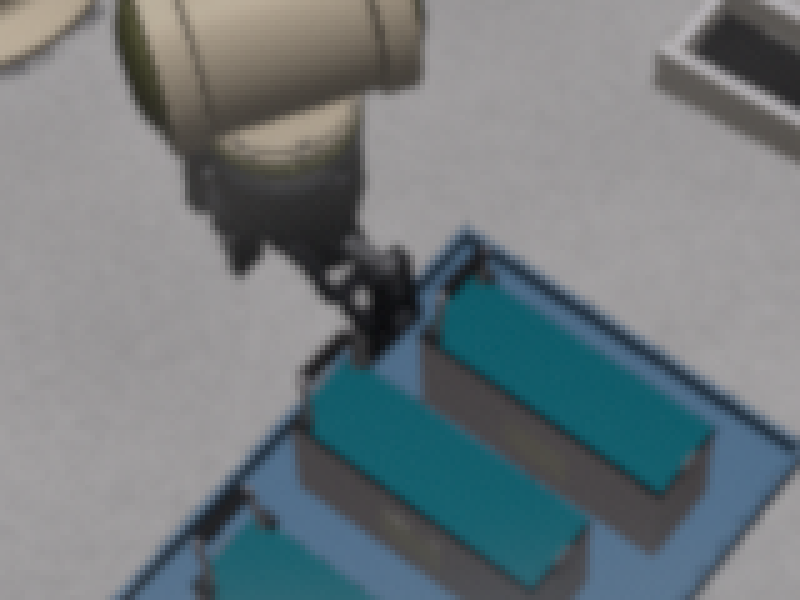

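The gripper is above handle B (crop 330,350), with its fingers straddling the handle in x. I'm lowering and closing.

Call:
{"api": "play_rows", "payload": {"plan": [[-2, 8, -25, 0, 0, 0.015, 1], [-2, 3, -25, 0, 0, 0.01, 1], [0, 1, -20, 0, 0, 0, 1], [0, 0, -5, 0, 0, 0, 1], [0, 0, 0, 0, 0, 0, 1]]}}

```text
time_s: 2.43
eef_pos: [485.8, -151.1, 116.9]
ee_rot: [0.008, 0.706, 0.708, 0.003]
force: [0.7, 0.0, -0.0]
grip_width: 0.999
```

Call:
{"api": "play_rows", "payload": {"plan": [[0, -2, -4, 0, 0, 0, 0.3], [0, 0, 0, 0, 0, 0, -0.2], [0, 0, 0, 0, 0, 0, -0.6], [0, 0, 0, 0, 0, 0, -1], [0, 0, 0, 0, 0, 0, -1]]}}

```text
time_s: 2.85
eef_pos: [487.7, -153.4, 117.7]
ee_rot: [0.012, 0.705, 0.709, 0.004]
force: [0.4, -0.1, -0.1]
grip_width: 0.3
```

Call:
{"api": "play_rows", "payload": {"plan": [[0, 0, 0, 0, 0, 0, -1], [0, 0, 0, 0, 0, 0, -1], [0, 0, 0, 0, 0, 0, -1], [0, 0, 0, 0, 0, 0, -1], [0, 0, 0, 0, 0, 0, -1]]}}

```text
time_s: 3.27
eef_pos: [487.9, -153.8, 118.4]
ee_rot: [0.012, 0.705, 0.709, 0.004]
force: [0.5, -1.2, 0.1]
grip_width: 0.105
```

Call:
{"api": "play_rows", "payload": {"plan": [[2, 0, 3, 0, 0, 0, -1], [2, 0, 4, 0, 0, 0, -1], [2, 0, 4, 0, 0, 0, -1], [2, 0, 4, 0, 0, 0, -1], [0, 0, 1, 0, 0, 0, -1]]}}

```text
time_s: 3.68
eef_pos: [496.7, -153.7, 135.7]
ee_rot: [0.012, 0.705, 0.709, 0.004]
force: [0.6, 0.2, -1.1]
grip_width: 0.102
```

Call:
{"api": "play_rows", "payload": {"plan": [[0, 0, 0, 0, 0, 0, -1], [0, 0, 0, 0, 0, 0, -1], [0, 0, 0, 0, 0, 0, -1], [0, 0, 0, 0, 0, 0, -1], [0, 0, 0, 0, 0, 0, -1]]}}

```text
time_s: 4.1
eef_pos: [496.7, -153.5, 136.0]
ee_rot: [0.012, 0.705, 0.709, 0.004]
force: [0.5, -0.6, -0.8]
grip_width: 0.101
```

```bash
python3 - <<'E'
from meas import *
s=sense();print(s['eef_pos'],s['ee_rot'],s['force'],s['wrist_torque'])
t=cam('scene')
cv2.imwrite('pics/s3.png',cv2.resize(t['img'][200:340,210:370],None,fx=5,fy=5,interpolation=3)[:600])
E
```

```text
[ 496.67927357 -153.53367754  135.95092228] [0.01178573 0.70512122 0.70897941 0.00365414] [ 0.54917734 -0.63815957 -0.76554965] [-0.04807235  0.01923749 -0.02714343]
```

View pics/s3.png

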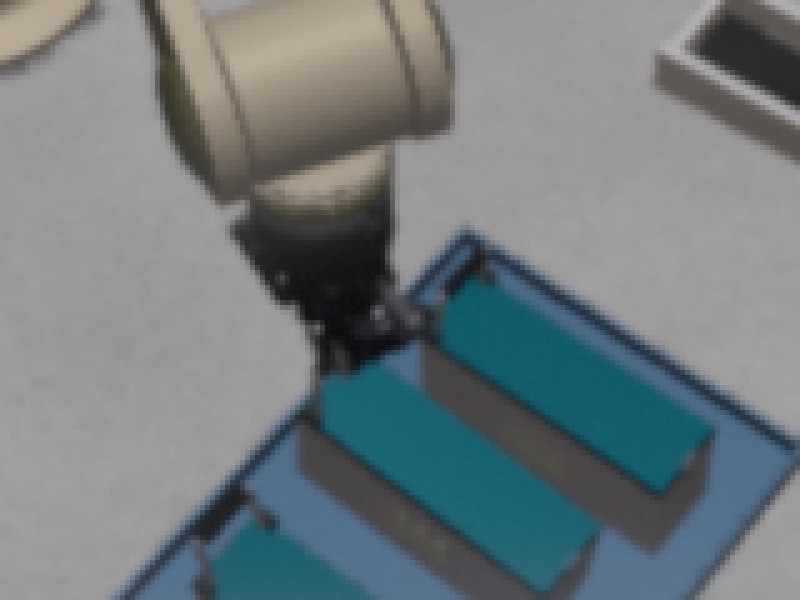

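Box B's lid has shifted and looks tipped at the front. The force is still small, so I'll raise it slightly and average several readings.

Call:
{"api": "play_rows", "payload": {"plan": [[2, 0, 4, 0, 0, 0, -1], [0, 0, 0, 0, 0, 0, -1]]}}

```text
time_s: 4.32
eef_pos: [498.7, -153.5, 140.1]
ee_rot: [0.012, 0.705, 0.709, 0.004]
force: [-0.3, 0.2, -1.6]
grip_width: 0.107
```

Call:
{"api": "play_rows", "payload": {"plan": [[0, 0, 0, 0, 0, 0, -1]]}}

```text
time_s: 4.4
eef_pos: [498.7, -153.5, 140.2]
ee_rot: [0.011, 0.705, 0.709, 0.004]
force: [0.5, -0.3, -1.1]
grip_width: 0.108
```

Call:
{"api": "play_rows", "payload": {"plan": [[0, 0, 0, 0, 0, 0, -1]]}}

```text
time_s: 4.48
eef_pos: [498.7, -153.5, 140.3]
ee_rot: [0.012, 0.705, 0.709, 0.004]
force: [0.0, 0.0, -1.7]
grip_width: 0.105
```

Call:
{"api": "play_rows", "payload": {"plan": [[0, 0, 0, 0, 0, 0, -1]]}}

```text
time_s: 4.57
eef_pos: [498.8, -153.5, 140.3]
ee_rot: [0.012, 0.705, 0.709, 0.004]
force: [-0.6, 0.3, -2.2]
grip_width: 0.105
```

Call:
{"api": "play_rows", "payload": {"plan": [[0, 0, 0, 0, 0, 0, -1]]}}

```text
time_s: 4.65
eef_pos: [498.7, -153.5, 140.3]
ee_rot: [0.012, 0.705, 0.709, 0.004]
force: [-0.2, 0.2, -2.4]
grip_width: 0.103
```

```bash
python3 - <<'E'
from meas import *
s=sense();print(s['eef_pos'],s['tau'])
for n in('scene','top'):
    t=cam(n)
    for r in rects(t,teal(t),89):print(r)
E
```

```text
[ 498.73469124 -153.51043982  140.2757133 ] [ 4.39440657e-02 -4.26434898e+01 -2.38363248e+01 -4.13863017e-03
 -3.31182405e-02 -1.61030504e-02]
(array([ 593.7, -270.1,  178.1,   54.3,   -0.7]), array([280., 327.]))
(array([ 573.6, -151.3,  185.8,   56.3,   -3.3]), array([301., 294.]))
(array([ 5.927e+02, -6.350e+01,  1.787e+02,  5.500e+01, -5.000e-01]), array([324., 276.]))
(array([ 635.4, -155.2,   56.1,   53.1,   87.9]), array([372., 178.]))
(array([ 598.2, -268.5,  161.2,   53. ,   -1.2]), array([418., 192.]))
(array([ 5.978e+02, -6.170e+01,  1.601e+02,  5.450e+01, -1.000e-01]), array([336., 193.]))
```

B pulls about 1.8 N with its front raised (baseline about 0), so it is a light one. I'm setting it back down.

Call:
{"api": "play_rows", "payload": {"plan": [[-2, 0, -5, 0, 0, 0, -1], [-2, 0, -5, 0, 0, 0, -1], [-3, 0, -5, 0, 0, 0, -1], [-2, 0, -4, 0, 0, 0, -1], [-1, 0, -2, 0, 0, 0, -1]]}}

```text
time_s: 5.17
eef_pos: [488.0, -153.7, 118.0]
ee_rot: [0.012, 0.705, 0.709, 0.004]
force: [-1.1, 4.4, 24.4]
grip_width: 0.106
```

Call:
{"api": "play_rows", "payload": {"plan": [[0, 0, 0, 0, 0, 0, -1], [0, 0, 0, 0, 0, 0, -1]]}}

```text
time_s: 5.33
eef_pos: [488.1, -153.7, 118.4]
ee_rot: [0.013, 0.705, 0.709, 0.004]
force: [-0.2, -0.1, -0.6]
grip_width: 0.106
```

Call:
{"api": "play_rows", "payload": {"plan": [[0, 0, 0, 0, 0, 0, 0.2], [0, 0, 0, 0, 0, 0, 1], [0, 0, 0, 0, 0, 0, 1], [0, 0, 5, 0, 0, 0, 1], [0, 0, 20, 0, 0, 0, 1]]}}

```text
time_s: 5.75
eef_pos: [486.6, -153.0, 140.8]
ee_rot: [0.01, 0.705, 0.709, 0.003]
force: [0.4, 0.9, -0.7]
grip_width: 0.806
```

Call:
{"api": "play_rows", "payload": {"plan": [[0, 0, 22, 0, 0, 0, 1], [8, 28, 0, 0, 0, 0, 1], [8, 28, 0, 0, 0, 0, 1], [8, 24, 0, 0, 0, 0, 1], [0, 0, 0, 0, 0, 0, 1]]}}

```text
time_s: 6.17
eef_pos: [512.8, -72.2, 169.4]
ee_rot: [0.014, 0.707, 0.707, 0.005]
force: [1.1, 0.3, -0.1]
grip_width: 1.001
```

Call:
{"api": "play_rows", "payload": {"plan": [[0, 0, 0, 0, 0, 0, 1]]}}

```text
time_s: 6.25
eef_pos: [513.0, -71.5, 169.8]
ee_rot: [0.014, 0.706, 0.708, 0.005]
force: [0.8, 0.4, -0.6]
grip_width: 0.999
```

Call:
{"api": "play_rows", "payload": {"plan": [[0, 6, -15, 0.013, 0.027, 0, 1], [0, 3, -20, 0, 0, 0, 1], [0, 0, -15, 0, 0, 0, 1], [0, 0, -5, 0, 0, 0, 1], [0, 0, 0, 0, 0, 0, 0.5]]}}

```text
time_s: 6.67
eef_pos: [513.2, -64.9, 114.6]
ee_rot: [0.001, 0.707, 0.708, 0.0]
force: [-0.6, -0.1, 0.8]
grip_width: 0.884
```

Call:
{"api": "play_rows", "payload": {"plan": [[0, 0, 0, 0, 0, 0, 0.1], [0, 0, 0, 0, 0, 0, -0.3], [0, 0, 0, 0, 0, 0, -0.6], [0, 0, 0, 0, 0, 0, -1], [0, 0, 0, 0, 0, 0, -1]]}}

```text
time_s: 7.08
eef_pos: [514.2, -66.8, 117.7]
ee_rot: [0.003, 0.707, 0.707, 0.001]
force: [0.4, -0.9, 1.1]
grip_width: 0.143
```

Call:
{"api": "play_rows", "payload": {"plan": [[0, 0, 0, 0, 0, 0, -1], [0, 0, 0, 0, 0, 0, -1], [0, 0, 0, 0, 0, 0, -1], [0, 0, 0, 0, 0, 0, -1], [0, 0, 0, 0, 0, 0, -1]]}}

```text
time_s: 7.5
eef_pos: [514.2, -66.9, 117.8]
ee_rot: [0.003, 0.707, 0.707, 0.001]
force: [-0.3, 0.2, -1.7]
grip_width: 0.102
```

Call:
{"api": "play_rows", "payload": {"plan": [[2, 0, 3, 0, 0, 0, -1], [2, 0, 4, 0, 0, 0, -1], [2, 0, 4, 0, 0, 0, -1], [2, 0, 4, 0, 0, 0, -1], [2, 0, 4, 0, 0, 0, -1]]}}

```text
time_s: 7.92
eef_pos: [524.3, -66.5, 137.0]
ee_rot: [0.002, 0.707, 0.707, 0.0]
force: [0.3, -0.8, -3.3]
grip_width: 0.102
```

Call:
{"api": "play_rows", "payload": {"plan": [[0, 0, 0, 0, 0, 0, -1], [0, 0, 0, 0, 0, 0, -1], [0, 0, 0, 0, 0, 0, -1]]}}

```text
time_s: 8.17
eef_pos: [525.1, -66.6, 138.1]
ee_rot: [0.002, 0.707, 0.707, 0.001]
force: [1.1, -0.6, -4.8]
grip_width: 0.102
```

Call:
{"api": "play_rows", "payload": {"plan": [[0, 0, 0, 0, 0, 0, -1]]}}

```text
time_s: 8.25
eef_pos: [525.0, -66.5, 138.0]
ee_rot: [0.002, 0.707, 0.707, 0.001]
force: [1.2, -0.4, -4.5]
grip_width: 0.103
```

Call:
{"api": "play_rows", "payload": {"plan": [[0, 0, 0, 0, 0, 0, -1]]}}

```text
time_s: 8.33
eef_pos: [524.9, -66.5, 137.9]
ee_rot: [0.002, 0.707, 0.707, 0.001]
force: [1.5, 0.4, -4.5]
grip_width: 0.102
```

Call:
{"api": "play_rows", "payload": {"plan": [[0, 0, 0, 0, 0, 0, -1]]}}

```text
time_s: 8.42
eef_pos: [524.8, -66.5, 137.8]
ee_rot: [0.002, 0.707, 0.707, 0.001]
force: [1.3, 0.1, -5.4]
grip_width: 0.102
```

A pulls about 4.8 N against B's 1.8 N, so A is the full box. I'm lowering it slowly.

Call:
{"api": "play_rows", "payload": {"plan": [[-2, 0, -4, 0, 0, 0, -1], [-2, 0, -4, 0, 0, 0, -1], [-2, 0, -4, 0, 0, 0, -1], [-2, 0, -3, 0, 0, 0, -1], [-1, 0, -2, 0, 0, 0, -1]]}}

```text
time_s: 8.83
eef_pos: [513.8, -66.4, 118.8]
ee_rot: [0.001, 0.707, 0.707, -0.0]
force: [-0.8, -0.6, -2.8]
grip_width: 0.104
```

Call:
{"api": "play_rows", "payload": {"plan": [[0, 0, -1, 0, 0, 0, -1], [0, 0, -1, 0, 0, 0, -1], [0, 0, 0, 0, 0, 0, -1]]}}

```text
time_s: 9.08
eef_pos: [514.4, -66.7, 117.9]
ee_rot: [0.002, 0.707, 0.707, 0.0]
force: [-1.7, -0.2, -3.4]
grip_width: 0.103
```

Call:
{"api": "play_rows", "payload": {"plan": [[0, 0, -1, 0, 0, 0, -1], [0, 0, -1, 0, 0, 0, -1], [0, 0, -1, 0, 0, 0, -1], [0, 0, 0, 0, 0, 0, -1]]}}

```text
time_s: 9.42
eef_pos: [515.3, -66.8, 117.6]
ee_rot: [0.004, 0.707, 0.707, 0.001]
force: [-2.6, -0.9, -2.8]
grip_width: 0.102
```

```bash
python3 - <<'E'
from meas import *
s=sense();print(s['eef_pos'],s['force'])
t=cam('scene')
for r in rects(t,teal(t),89):print(r)
E
```

```text
[515.34154595 -66.77965374 117.60095332] [-2.56011327 -0.89272312 -2.79538907]
(array([ 593.7, -270.1,  178.1,   54.3,   -0.7]), array([280., 327.]))
(array([ 5.687e+02, -1.560e+02,  1.799e+02,  5.540e+01,  1.000e-01]), array([298., 294.]))
(array([593.5, -63.4, 176.2,  55.8,  -0.7]), array([324., 277.]))
```

Box A is back where it was (593.5, -63.4) and level. I'm releasing it, rising, and moving over its middle with a quarter turn.

Call:
{"api": "play_rows", "payload": {"plan": [[0, 0, 0, 0, 0, 0, -0.6], [0, 0, 0, 0, 0, 0, 0], [0, 0, 0, 0, 0, 0, 1], [0, 0, 0, 0, 0, 0, 1], [0, 0, 10, 0, 0, 0, 1]]}}

```text
time_s: 9.88
eef_pos: [516.0, -66.8, 126.9]
ee_rot: [0.004, 0.707, 0.707, 0.002]
force: [-0.5, 0.1, -0.2]
grip_width: 0.76
```

Call:
{"api": "play_rows", "payload": {"plan": [[0, 0, 25, 0, 0, 0, 1], [0, 0, 25, 0, 0, 0, 1], [0, 0, 8, 0, 0, 0.12, 1], [6, 0, 0, 0, 0, 0.12, 0.75], [6, 0, 0, 0, 0, 0.12, 0.75]]}}

```text
time_s: 10.3
eef_pos: [528.6, -66.9, 193.0]
ee_rot: [0.006, 0.565, 0.825, 0.003]
force: [-0.1, 0.5, -0.1]
grip_width: 0.875
```

Call:
{"api": "play_rows", "payload": {"plan": [[7, 0, 0, 0, 0, 0.12, 0.75], [7, 0, 0, 0, 0, 0.12, 0.75], [7, 0, 0, 0, 0, 0.12, 0.75], [7, 0, 0, 0, 0, 0.12, 0.75], [7, 0, 0, 0, 0, 0.12, 0.75]]}}

```text
time_s: 10.72
eef_pos: [566.0, -67.0, 198.6]
ee_rot: [0.008, 0.284, 0.959, 0.005]
force: [0.1, -0.0, -0.4]
grip_width: 0.876
```

Call:
{"api": "play_rows", "payload": {"plan": [[7, 1, 0, 0, 0, 0.12, 0.75], [7, 1, 0, 0, 0, 0.12, 0.75], [7, 1, 0, 0, 0, 0.12, 0.75], [5, 1, 0, 0, 0, 0.12, 0.75], [0, 0, 0, 0, 0, 0, 0.75]]}}

```text
time_s: 11.13
eef_pos: [594.7, -63.0, 202.7]
ee_rot: [0.009, 0.035, 0.999, 0.007]
force: [-1.3, -0.1, 0.4]
grip_width: 0.876
```

Call:
{"api": "play_rows", "payload": {"plan": [[0, 0, 0, 0, 0, 0, 0.75]]}}

```text
time_s: 11.22
eef_pos: [594.8, -62.9, 203.3]
ee_rot: [0.009, 0.037, 0.999, 0.007]
force: [-0.2, 0.7, -0.5]
grip_width: 0.873
```

```bash
python3 - <<'E'
from meas import *
from scipy.spatial.transform import Rotation as R
s=sense();q=s['ee_rot'];r=R.from_quat([*q[1:],q[0]]);g=R.from_euler('z',-0.008)*R.from_quat([0,1,0,0])
print(s['eef_pos'],q,s['force'],(g*r.inv()).as_rotvec())
t=cam('scene')
for r in rects(t,teal(t),89):print(r)
E
```

```text
[594.7905522  -62.94675176 203.28668009] [0.00913527 0.03691924 0.9992503  0.00723537] [-0.21757691  0.70707998 -0.47552655] [-0.01440047  0.01833201  0.06585731]
(array([ 593.5, -270.1,  177.7,   54.3,   -0.7]), array([280., 327.]))
(array([ 5.687e+02, -1.560e+02,  1.799e+02,  5.540e+01,  1.000e-01]), array([298., 294.]))
(array([ 5.932e+02, -6.360e+01,  1.757e+02,  5.490e+01, -5.000e-01]), array([324., 277.]))
```

Call:
{"api": "play_rows", "payload": {"plan": [[-2, 0, -20, -0.014, 0.018, 0.066, 0.75], [-2, 0, -25, 0, 0, 0, 0.75], [0, 0, -25, 0, 0, 0, 0.75], [0, 0, -15, 0, 0, 0, 0.75], [0, 0, 0, 0, 0, 0, 0.75]]}}

```text
time_s: 11.68
eef_pos: [589.8, -63.3, 118.6]
ee_rot: [0.003, 0.011, 1.0, -0.001]
force: [-0.3, 0.4, -0.8]
grip_width: 0.875
```

```bash
cat >> h.py <<'E'
def pose(yaw=-0.008):
    from scipy.spatial.transform import Rotation as R
    s=sense();q=s['ee_rot'];r=R.from_quat([*q[1:],q[0]]);g=R.from_euler('z',yaw)*R.from_quat([0,1,0,0])
    print(s['time_s'],s['eef_pos'].round(1),s['force'].round(1),'rotfix',(g*r.inv()).as_rotvec().round(4),s['grip_width'])
E
python3 - <<'E'
from meas import *
pose()
t=cam('scene')
cv2.imwrite('pics/s4.png',cv2.resize(t['img'][190:340,210:370],None,fx=5,fy=5,interpolation=3)[:600])
E
```

```text
11.6833 [589.8 -63.3 118.6] [-0.3  0.4 -0.8] rotfix [0.0022 0.0051 0.0135] 0.8751689136519452
```

View pics/s4.png

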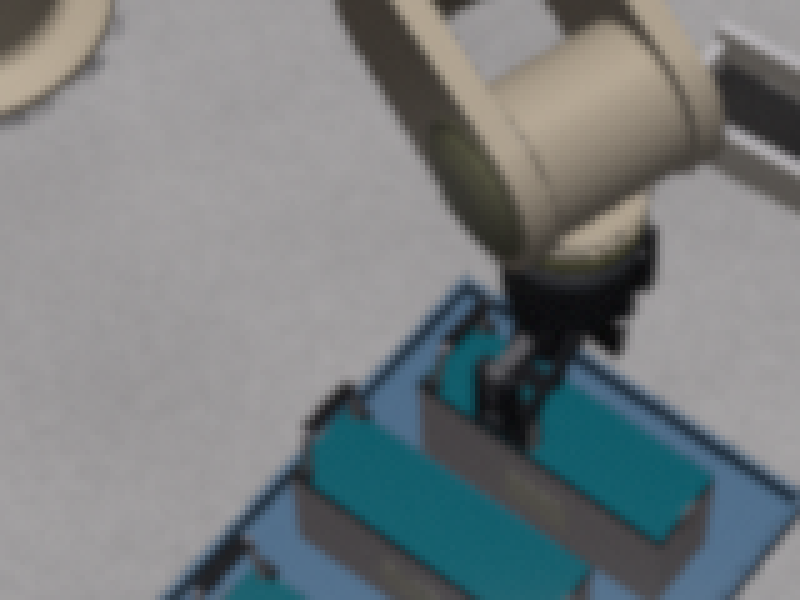

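The near fingertip is outside the lid's near edge at crop (515,440), and the handle is clear. I'm going down the sides.

Call:
{"api": "play_rows", "payload": {"plan": [[0, 0, -15, 0, 0.005, 0.013, 0.75], [0, 0, -15, 0, 0, 0, 0.75], [0, 0, -15, 0, 0, 0, 0.75], [0, 0, 0, 0, 0, 0, 0.75]]}}

```text
time_s: 12.07
eef_pos: [592.1, -64.3, 77.3]
ee_rot: [0.004, 0.006, 1.0, -0.003]
force: [-0.1, -0.1, -0.3]
grip_width: 0.872
```

Call:
{"api": "play_rows", "payload": {"plan": [[0, 0, -12, 0, 0, 0, 0.75], [0, 0, -12, 0, 0, 0, 0.75], [0, 0, -3, 0, 0, 0, 0.75], [0, 0, 0, 0, 0, 0, 0.75]]}}

```text
time_s: 12.4
eef_pos: [593.7, -64.9, 52.2]
ee_rot: [0.007, 0.006, 1.0, -0.003]
force: [-0.0, -0.1, -0.0]
grip_width: 0.882
```

Call:
{"api": "play_rows", "payload": {"plan": [[-3, 1, -7, 0.005, 0.012, 0, 0.75], [-1, 0, -2, 0, 0, 0, 0.6], [0, 0, 0, 0, 0, 0, 0.4], [0, 0, 0, 0, 0, 0, 0.2], [0, 0, 0, 0, 0, 0, 0]], "grip_force": 30}}

```text
time_s: 12.82
eef_pos: [590.3, -63.5, 44.4]
ee_rot: [0.001, 0.006, 1.0, -0.001]
force: [1.3, -0.7, -4.3]
grip_width: 0.653
```

Call:
{"api": "play_rows", "payload": {"plan": [[0, 0, 0, 0, 0, 0, -0.5], [0, 0, 0, 0, 0, 0, -1], [0, 0, 0, 0, 0, 0, -1], [0, 0, 0, 0, 0, 0, -1], [0, 0, 0, 0, 0, 0, -1]]}}

```text
time_s: 13.23
eef_pos: [590.3, -63.5, 44.4]
ee_rot: [0.001, 0.006, 1.0, -0.001]
force: [0.2, 1.2, -2.1]
grip_width: 0.654
```

```bash
python3 -c "
from h import *
pose()"
```

```text
13.2333 [590.3 -63.5  44.4] [ 0.2  1.2 -2.1] rotfix [0.0015 0.0027 0.0047] 0.6535440953551998
```

Call:
{"api": "play_rows", "payload": {"plan": [[0, 0, 3, 0, 0, 0, -1], [0, 0, 4, 0, 0, 0, -1], [0, 0, 4, 0, 0, 0, -1], [0, 0, 4, 0, 0, 0, -1], [0, 0, 0, 0, 0, 0, -1]]}}

```text
time_s: 13.65
eef_pos: [588.3, -63.3, 58.4]
ee_rot: [-0.002, 0.006, 1.0, -0.0]
force: [0.1, -0.4, -6.8]
grip_width: 0.65
```

Call:
{"api": "play_rows", "payload": {"plan": [[0, 0, 8, 0, 0, 0, -1], [0, 0, 12, 0, 0, 0, -1], [0, 0, 14, 0, 0, 0, -1], [0, 0, 14, 0, 0, 0, -1], [0, 0, 8, 0, 0, 0, -1]]}}

```text
time_s: 14.07
eef_pos: [586.5, -62.9, 116.2]
ee_rot: [-0.004, 0.006, 1.0, 0.001]
force: [-0.6, -0.1, -7.8]
grip_width: 0.654
```

```bash
python3 - <<'E'
from meas import *
pose()
t=cam('top');s=cam('scene')
for c in(s,t):
    for r in rects(c,teal(c),89+64):print(r)
g=t['img'].max(2).astype(float)
# wall rim line-peaks per row/col (z=42 sides; 30 near; 42 far)
L=[];Rr=[]
for v in range(178,236,3):
    for l,(a,b) in((L,(196,208)),(Rr,(226,237))):
        u=np.arange(a,b);w=np.clip(g[v-1:v+2,a:b].mean(0)-108,0,None) 
        if w.sum()>0:l.append(((u*w).sum()/w.sum(),v))
for l,z in((L,42),(Rr,42)):
    P=plane(t,l,z);f=np.polyfit(P[:,0],P[:,1],1);print('side rim y at x=575:',np.polyval(f,575),'slope',f[0],len(l))
for z,a,b in((42,158,174),(30,238,250)):
    o=[]
    for u in range(208,227,2):
        v=np.arange(a,b);col=g[a:b,u-1:u+2].mean(1);w=np.clip(col-105,0,None);o.append((u,(v*w).sum()/w.sum()))
    # inner edge crossing at level 75
    e=[]
    for u in range(208,227,2):
        col=g[:,u-1:u+2].mean(1); rng=range(172,163,-1) if z==42 else range(234,246)
        for v in rng:
            v2=v-1 if z==42 else v+1
            if col[v]<75<=col[v2]: e.append((u,v+(v2-v)*(75-col[v])/(col[v2]-col[v])));break
    print(z,'rim',plane(t,o,z).mean(0),'edge',plane(t,e,z).mean(0),np.mean(e,0))
cv2.imwrite('pics/d5.png',np.hstack([cv2.resize(t['img'][140:260,190:250],None,fx=5,fy=5,interpolation=3),cv2.resize(s['img'][150:270,330:430],None,fx=5,fy=5,interpolation=3)]))
E
```

```text
14.0667 [586.5 -62.9 116.2] [-0.6 -0.1 -7.8] rotfix [-0.0013 -0.0084  0.005 ] 0.65373737930788
(array([ 614.6, -290.2,  168.1,   51.4,   -0.7]), array([280., 327.]))
(array([ 591.4, -182.3,  170.3,   52.3,    0.7]), array([298., 294.]))
(array([631.6, -59.7,  89.7,  57.1,  -1. ]), array([335., 271.]))
(array([524.2, -60.3,  62.4,  48.3, -74.6]), array([304., 252.]))
(array([ 5.615e+02, -1.479e+02,  1.535e+02,  5.180e+01, -2.000e-01]), array([375., 205.]))
(array([ 584.2, -257.1,  157.8,   50.8,   -1. ]), array([416., 194.]))
side rim y at x=575: 296.03255631096096 slope 0.045544510878945614 20
side rim y at x=575: 217.17534926787508 slope 0.03800785229091117 20
42 rim [679.49304791 256.97843662  42.        ] edge [666.61098561 256.54840173  42.        ] [217.         169.76318451]
30 rim [470.71014034 252.77704976  30.        ] edge [476.41354516 252.9170365   30.        ] [217.         240.76437428]
```

View pics/d5.png

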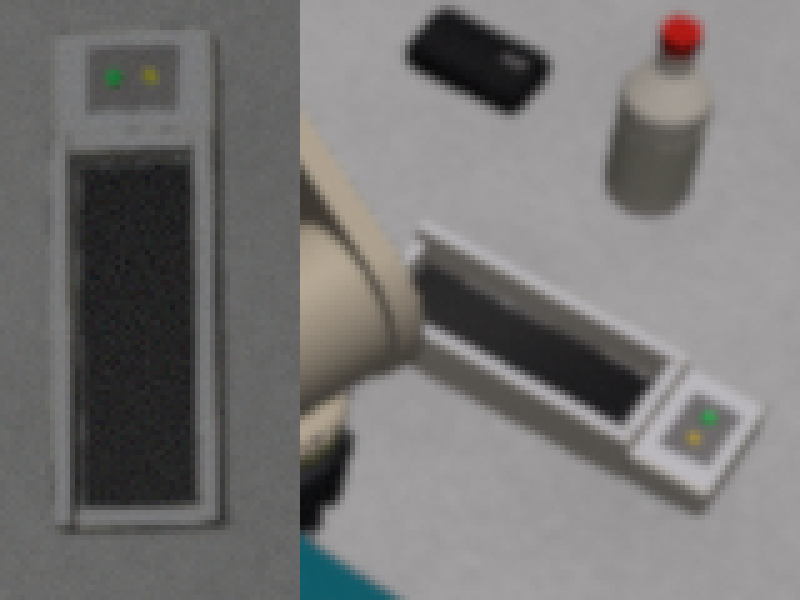

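The box is lifted (about 7.5 N) and level. The dock crop shows the pocket rims clearly, so I'll cross-check them in the unobstructed first scene picture.

```bash
python3 - <<'E'
import cv2
i=cv2.imread('pics/scene0.png')[188:253,335:427]
cv2.imwrite('pics/d6.png',cv2.resize(i,None,fx=8,fy=8,interpolation=cv2.INTER_CUBIC))
E
```

```text
(no output)
```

View pics/d6.png

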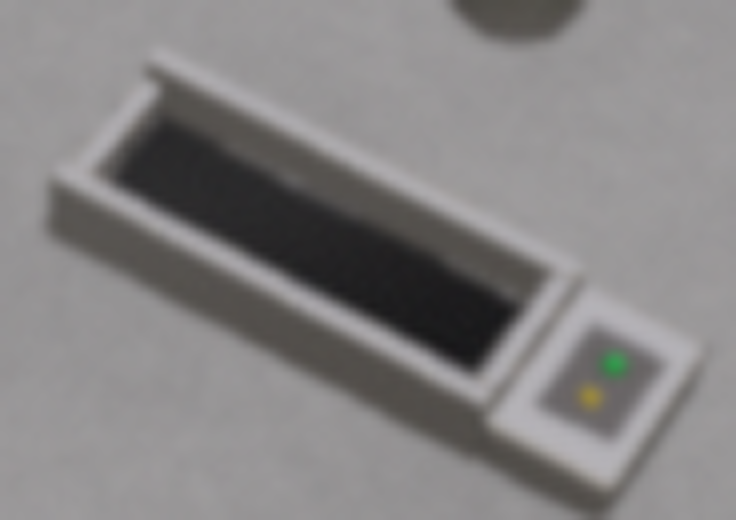

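```bash
python3 - <<'E'
from h import *
s=cam('scene');t=cam('top')
p=(np.array([(152,50),(582,275),(487,405),(52,180)])+.5)/8-.5+[335,188]
P=plane(s,p,42);print(P.round(1),P.mean(0));
print('L',np.linalg.norm(P[1]-P[0]),np.linalg.norm(P[2]-P[3]),'W',np.linalg.norm(P[1]-P[2]),np.linalg.norm(P[0]-P[3]))
d=P[1]-P[0]+P[2]-P[3];print('yaw',d[1]/d[0])
q=(np.array([(118,195),(165,122),(525,298),(473,372)])+.5)/8-.5+[335,188]
print('floor',plane(s,q,12).round(1))
# top: outer corners
p=(np.array([(55,528),(218,523)])+.5)/5-.5+[190,140]
print(plane(t,p,42).round(1)); pose()
E
```

```text
[[467.8 291.6  42. ]
 [680.9 298.4  42. ]
 [683.7 217.1  42. ]
 [474.6 205.7  42. ]] [576.74540953 253.21655963  42.        ]
L 213.1341782082133 209.4272154944535 W 81.38248472596368 86.14787059100638
yaw 0.04301508526669061
floor [[489.8 236.8  12. ]
 [483.2 283.2  12. ]
 [660.2 295.8  12. ]
 [662.8 248.9  12. ]]
[[463.  294.5  42. ]
 [466.3 207.7  42. ]]
14.2667 [585.8 -62.7 113.8] [-0.2  0.8 -7.3] rotfix [-0.0021 -0.0108  0.0051] 0.6524701910317562
```

Relative estimates from both views agree on a TCP target of x≈573.7, y≈254, yaw≈0.042. I'm carrying the box over.

Call:
{"api": "play_rows", "payload": {"plan": [[0, 8, 8, 0, -0.01, 0, -1], [-1, 16, 5, 0, 0, 0.01, -1], [-1, 24, 2, 0, 0, 0.01, -1], [-1, 26, 1, 0, 0, 0.01, -1], [-1, 26, 1, 0, 0, 0.01, -1]]}}

```text
time_s: 14.68
eef_pos: [579.6, 40.4, 129.6]
ee_rot: [-0.002, -0.012, 1.0, 0.002]
force: [0.8, 0.1, -7.7]
grip_width: 0.65
```

Call:
{"api": "play_rows", "payload": {"plan": [[-1, 26, 1, 0, 0, 0.01, -1], [-1, 26, 0, 0, 0, 0, -1], [-1, 26, 0, 0, 0, 0, -1], [-1, 26, 0, 0, 0, 0, -1], [-1, 26, 0, 0, 0, 0, -1]]}}

```text
time_s: 15.1
eef_pos: [570.3, 183.9, 131.4]
ee_rot: [-0.004, -0.02, 1.0, 0.002]
force: [-0.3, -0.3, -7.6]
grip_width: 0.651
```

Call:
{"api": "play_rows", "payload": {"plan": [[-1, 26, 0, 0, 0, 0, -1], [-1, 22, 0, 0, 0, 0, -1], [-1, 12, 0, 0, 0, 0, -1], [0, 5, 0, 0, 0, 0, -1], [0, 0, 0, 0, 0, 0, -1]]}}

```text
time_s: 15.52
eef_pos: [560.6, 264.1, 131.1]
ee_rot: [-0.005, -0.026, 1.0, 0.004]
force: [0.2, -0.3, -7.6]
grip_width: 0.653
```

```bash
python3 -c "
from h import *
pose(0.042)"
```

```text
15.5167 [560.6 264.1 131.1] [ 0.2 -0.3 -7.6] rotfix [-0.0071 -0.0108 -0.01  ] 0.6526774107602978
```

Call:
{"api": "play_rows", "payload": {"plan": [[5, -4, -8, -0.007, -0.011, -0.01, -1], [5, -3, -8, 0, 0, 0, -1], [4, -3, -8, 0, 0, 0, -1], [1, 0, -5, 0, 0, 0, -1], [0, 0, 0, 0, 0, 0, -1]]}}

```text
time_s: 15.93
eef_pos: [576.6, 250.6, 98.2]
ee_rot: [-0.0, -0.02, 1.0, -0.001]
force: [-0.4, 0.1, -7.2]
grip_width: 0.65
```

```bash
python3 - <<'E'
from meas import *
pose(0.042)
t=cam('top');s=cam('scene')
p=sense()['eef_pos'];top=p[2]-40.4+85
for c in(s,t):
    for r in rects(c,teal(c),top,100):
        if r[0][1]>50: print(r)
cv2.imwrite('pics/d7.png',np.hstack([cv2.resize(t['img'][140:260,190:250],None,fx=5,fy=5,interpolation=3),cv2.resize(s['img'][150:270,330:430],None,fx=5,fy=5,interpolation=3)]))
E
```

```text
15.9333 [576.6 250.6  98.2] [-0.4  0.1 -7.2] rotfix [ 0.002  -0.0007  0.003 ] 0.6495505617800933
(array([625. , 249.3,  85.8,  52.7,   1.1]), array([390., 204.]))
(array([521.2, 245.7,  54.4,  53.4,   3. ]), array([362., 190.]))
```

View pics/d7.png

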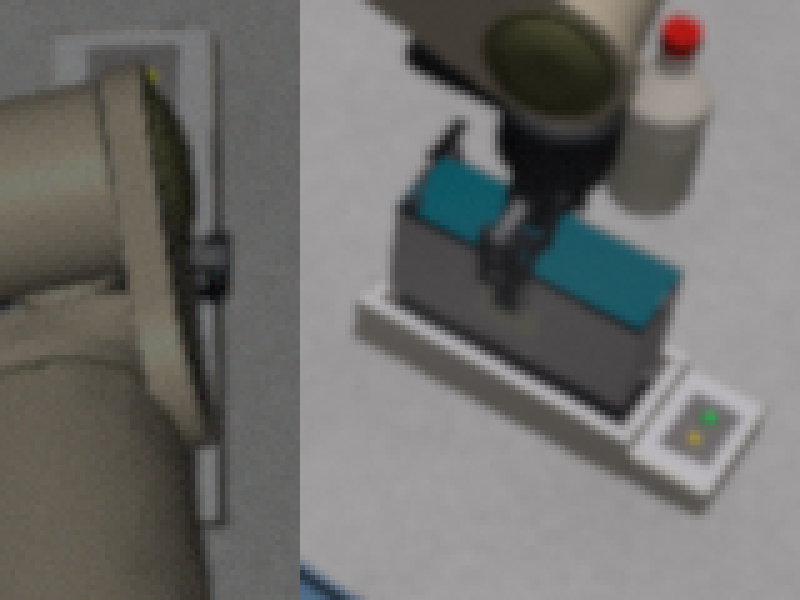

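The scene panel shows the box level above the pocket. Its -y bottom edge runs from crop (395,302) to (622,418), parallel to the dock walls. The top view is blocked by the arm.

```bash
python3 - <<'E'
from h import *
s=cam('scene')
f=lambda x,y:((x-300+.5)/5-.5+330,(y+.5)/5-.5+150)
z=57.8
P=plane(s,[f(395,303),f(622,419)],z);print('bottom corners',P.round(1),'slope',(P[1]-P[0])[1]/(P[1]-P[0])[0],'len',np.linalg.norm(P[1]-P[0]))
T=plane(s,[f(404,205),f(640,328),f(682,268)],z+85);print('lid corners',T.round(1),np.linalg.norm(T[1]-T[0]),np.linalg.norm(T[1]-T[2]))
# dock edges same picture: -y side outer edge corners z=42, far outer
D=plane(s,[f(357,297),f(632,440),f(688,357)],42);print('dock outer',D.round(1),np.linalg.norm(D[1]-D[0]),np.linalg.norm(D[1]-D[2]))
c,n=np.array([573.7,254.3]),0.042
R=np.array([[np.cos(n),-np.sin(n)],[np.sin(n),np.cos(n)]])
for dx,dy,zz in((-106,-44,42),(106,-44,42),(106,44,42),(-106,44,42)):
    q=c+R@[dx,dy]; u=proj(s,[[*q,zz]])[0]; print('dock corner pred',q.round(1),((u+.5-[330,150])*5-.5+[300,0]).round())
E
```

```text
bottom corners [[501.7 209.8  57.8]
 [673.9 219.7  57.8]] slope 0.057420787678699424 len 172.52974816477004
lid corners [[494.3 220.7 142.8]
 [668.3 226.4 142.8]
 [664.7 284.  142.8]] 174.06636221358391 57.768869159048386
dock outer [[471.7 209.4  42. ]
 [683.9 220.2  42. ]
 [678.6 301.6  42. ]] 212.46883412720206 81.57260690370799
dock corner pred [469.6 205.9] [352. 299.]
dock corner pred [681.5 214.8] [624. 444.]
dock corner pred [677.8 302.7] [688. 355.]
dock corner pred [465.9 293.8] [419. 218.]
```

Call:
{"api": "play_rows", "payload": {"plan": [[-1, 2, 0, 0.002, 0, 0.003, -1], [-1, 1, 0, 0, 0, 0, -1], [0, 1, -4, 0, 0, 0, -1], [0, 0, -4, 0, 0, 0, -1], [0, 0, 0, 0, 0, 0, -1]]}}

```text
time_s: 16.5
eef_pos: [575.0, 256.3, 93.0]
ee_rot: [0.002, -0.022, 1.0, 0.001]
force: [0.1, 0.7, -8.0]
grip_width: 0.65
```

```bash
python3 -c "
from h import *
pose(0.042)"
```

```text
16.5 [575.  256.3  93. ] [ 0.1  0.7 -8. ] rotfix [-0.0018  0.0046 -0.0016] 0.649842850323324
```

Call:
{"api": "play_rows", "payload": {"plan": [[0, -1, -4, 0, 0.003, 0, -1], [0, -0.5, -4, 0, 0, 0, -1], [0, 0, -4, 0, 0, 0, -1], [0, 0, -2, 0, 0, 0, -1], [0, 0, 0, 0, 0, 0, -1]]}}

```text
time_s: 16.92
eef_pos: [574.8, 254.6, 77.0]
ee_rot: [0.0, -0.022, 1.0, 0.001]
force: [0.1, -0.4, -7.6]
grip_width: 0.652
```

```bash
python3 - <<'E'
from meas import *
pose(0.042)
s=cam('scene')
cv2.imwrite('pics/d8.png',cv2.resize(s['img'][175:265,330:425],None,fx=6.5,fy=6.5,interpolation=2))
E
```

```text
16.9167 [574.8 254.6  77. ] [ 0.1 -0.4 -7.6] rotfix [-0.0016  0.0005 -0.0018] 0.652120825998905
```

View pics/d8.png

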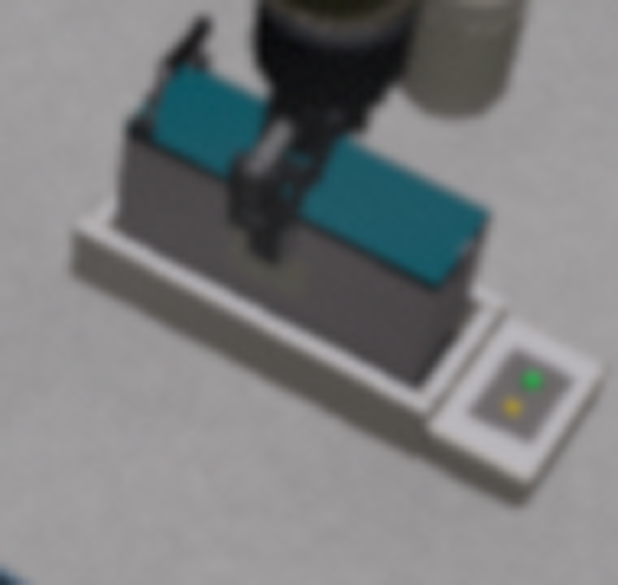

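The box bottom is now inside the side walls, even to the rims, with no side force. I'm continuing down slowly.

Call:
{"api": "play_rows", "payload": {"plan": [[0, 0, -3, 0, 0, 0, -1], [0, 0, -3, 0, 0, 0, -1], [0, 0, -3, 0, 0, 0, -1], [0, 0, -2, 0, 0, 0, -1], [0, 0, 0, 0, 0, 0, -1]]}}

```text
time_s: 17.38
eef_pos: [575.1, 254.7, 65.4]
ee_rot: [0.001, -0.022, 1.0, 0.001]
force: [0.4, -0.3, -7.2]
grip_width: 0.65
```

```bash
python3 -c "
from h import *
pose(0.042)"
```

```text
17.3833 [575.1 254.7  65.4] [ 0.4 -0.3 -7.2] rotfix [-0.0018  0.0014 -0.0018] 0.6502932004970601
```

Call:
{"api": "play_rows", "payload": {"plan": [[0, 0, -2, 0, 0.001, 0, -1], [0, 0, -2, 0, 0, 0, -1], [0, 0, -2, 0, 0, 0, -1], [0, 0, -1, 0, 0, 0, -1], [0, 0, 0, 0, 0, 0, -1]]}}

```text
time_s: 17.8
eef_pos: [575.1, 254.7, 57.7]
ee_rot: [0.0, -0.022, 1.0, 0.001]
force: [-0.4, 0.4, -7.7]
grip_width: 0.654
```

Call:
{"api": "play_rows", "payload": {"plan": [[0, 0, -1, 0, 0, 0, -1], [0, 0, -1, 0, 0, 0, -1]]}}

```text
time_s: 17.97
eef_pos: [575.3, 254.8, 55.8]
ee_rot: [0.0, -0.022, 1.0, 0.001]
force: [0.4, -0.0, -7.8]
grip_width: 0.654
```

Call:
{"api": "play_rows", "payload": {"plan": [[0, 0, -1, 0, 0, 0, -1], [0, 0, -1, 0, 0, 0, -1]]}}

```text
time_s: 18.13
eef_pos: [575.4, 254.8, 53.7]
ee_rot: [0.001, -0.022, 1.0, 0.001]
force: [-0.5, -0.4, -8.0]
grip_width: 0.65
```

Call:
{"api": "play_rows", "payload": {"plan": [[0, 0, -0.7, 0, 0, 0, -1], [0, 0, -0.7, 0, 0, 0, -1]]}}

```text
time_s: 18.3
eef_pos: [575.4, 254.8, 52.5]
ee_rot: [0.001, -0.022, 1.0, 0.001]
force: [-3.8, -1.0, 0.7]
grip_width: 0.652
```

The box has touched the floor at the expected height of 52.5 and the load has gone from the wrist. I'm releasing it slowly.

Call:
{"api": "play_rows", "payload": {"plan": [[0, 0, 0, 0, 0, 0, 0.32], [0, 0, 0, 0, 0, 0, 0.4], [0, 0, 0, 0, 0, 0, 0.6], [0, 0, 0, 0, 0, 0, 0.9], [0, 0, 0, 0, 0, 0, 0.9]]}}

```text
time_s: 18.72
eef_pos: [578.1, 255.5, 56.4]
ee_rot: [0.005, -0.022, 1.0, 0.002]
force: [1.0, 0.6, 0.1]
grip_width: 0.951
```

Call:
{"api": "play_rows", "payload": {"plan": [[0, 0, 8, 0, 0, 0, 0.9], [0, 0, 15, 0, 0, 0, 0.9], [0, 0, 20, 0, 0, 0, 0.9], [0, 0, 25, 0, 0, 0, 0.9], [0, 0, 30, 0, 0, 0, 0.9]]}}

```text
time_s: 19.13
eef_pos: [575.3, 254.6, 154.3]
ee_rot: [-0.0, -0.022, 1.0, 0.001]
force: [-0.3, 0.0, -0.2]
grip_width: 0.948
```

Call:
{"api": "play_rows", "payload": {"plan": [[0, 0, 30, 0, 0, 0, 0.9], [0, 0, 30, 0, 0, 0, 0.9], [-15, -20, 20, 0, 0, 0, 0.9], [-25, -30, 0, 0, 0, 0, 0.9], [-25, -30, 0, 0, 0, 0, 0.9]]}}

```text
time_s: 19.55
eef_pos: [511.8, 176.3, 247.8]
ee_rot: [0.008, -0.024, 1.0, 0.002]
force: [1.2, -0.6, 0.1]
grip_width: 0.95
```

Call:
{"api": "play_rows", "payload": {"plan": [[-25, -30, 0, 0, 0, 0, 0.9], [-25, -30, 0, 0, 0, 0, 0.9], [-25, -30, 0, 0, 0, 0, 0.9], [-20, -20, 0, 0, 0, 0, 0.9], [0, 0, 0, 0, 0, 0, 0.9]]}}

```text
time_s: 19.97
eef_pos: [408.5, 59.8, 252.3]
ee_rot: [0.012, -0.024, 1.0, 0.001]
force: [-0.4, -0.2, -1.1]
grip_width: 0.946
```

```bash
python3 - <<'E'
from meas import *
pose()
s=cam('scene');t=cam('top')
for c in(s,t):
    for r in rects(c,teal(c),89,200): print(r)
    print('dock lid z97',[r for r in rects(c,teal(c),97,200) if r[0][1]>50])
cv2.imwrite('pics/d9.png',np.hstack([cv2.resize(t['img'][140:260,190:260],None,fx=4.9,fy=4.9,interpolation=3),cv2.resize(s['img'][160:340,220:430],(450,588),interpolation=3)]))
E
```

```text
19.9667 [408.5  59.8 252.3] [-0.4 -0.2 -1.1] rotfix [-0.0025  0.024  -0.0556] 0.9463532495441195
(array([ 593.7, -270.4,  178.1,   54.8,   -0.7]), array([280., 327.]))
(array([ 5.696e+02, -1.560e+02,  1.782e+02,  5.540e+01,  1.000e-01]), array([298., 294.]))
(array([576. , 257.8, 176.1,  51.4,   2.8]), array([377., 206.]))
dock lid z97 [(array([578.7, 251.8, 174.9,  51.1,   2.8]), array([377., 206.]))]
(array([ 5.728e+02, -1.546e+02,  1.602e+02,  5.410e+01, -2.000e-01]), array([372., 202.]))
(array([581.6, 255.4, 159.8,  53. ,   2.9]), array([214., 198.]))
(array([ 596. , -268.6,  163.8,   53. ,   -1.1]), array([416., 194.]))
dock lid z97 [(array([580.1, 254.1, 159. ,  52.7,   2.9]), array([214., 198.]))]
```

View pics/d9.png

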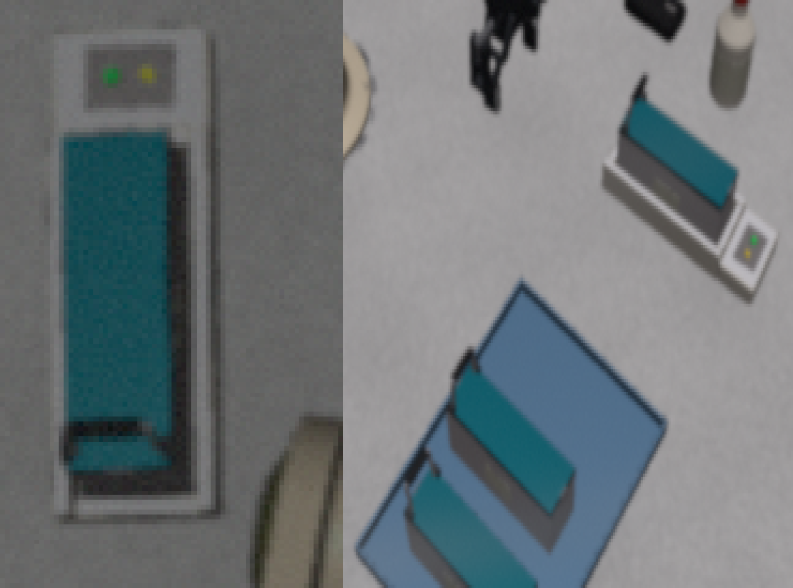

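The box is seated in the pocket. Against the dock's own rims in the top view it is off by about 2.5 mm in y and 1.5 mm in x, and about 0.5° in yaw. The other two boxes are upright in the tray and the arm is clear, so I'm handing in.

```bash
python3 -c "
from h import *
print(ctrl.finish_job())"
```

```text
the job is handed in; nothing more can be done
None
```

The full box is in the analyser's dock and the two light boxes are standing in the tray. I handed the job in at about 20 s of robot time; it reports no verdict.

- **Finding the full box:** I raised the middle box B by its handle and it pulled down about 1.8 N, so it is light. Box A, nearest the dock, pulled about 4.8 N and about 7.5 N when fully lifted, so it is the full one. I did not lift box C; the task says only one is full.
- **Placing:** I pinched A across its sides with 30 N and lowered it in small steps. It touched the pocket floor at the height I had worked out, with only small side forces, and I opened the gripper slowly.
- **Last checks:** In the top view, A sits about 2.5 mm (y) and 1.5 mm (x) from the pocket's centre, about 0.5° off in line. B and C measured where they stood at the start, both upright.
- **What disagreed:** The two cameras differed by about 2 mm in y and up to 5 mm in x, so I relied on each view's own box-to-dock distance. Setting B back down gave a brief 24 N reading at the wrist; the limit on box-to-tray force is 60 N. I saw no sign that the rack, bottle or mouse moved, but I did not measure them.

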